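# Lay a half-packed carton down against the packing stop

### The arm

A 7-joint arm with a two-finger parallel gripper is mounted at the origin on the work surface. World frame = base frame: x ahead of the robot, y to its left, z up, the work surface at z = 0. Lengths are in m, angles in degrees, forces in N, time in s.
With the tool pointing down it reaches from about 0.4 to 0.85 m from the base axis. Payload 4.5 kg.
Tool frame: the origin (TCP) lies between the finger pads; the fingertips stand 22 mm ahead of it and the grasp point (between the pads) lies 3 mm ahead of it; z points along the fingers, y is the line along which they close (so a half turn about z gives the same grasp; the last joint's range is limited). The gripper opens to 88 mm and grips with 3 to 60 N. Pads are 18 mm wide; open, the fingers measure 123 mm over their backs; the gripper's body (75 mm by 187 mm) begins 45 mm behind the grasp point.
Start: joints at [-70.829, 39.483, -11.15, 89.685, 9.013, 51.709, -12.324], TCP at [0.185, 0.597, 0.261] pointing down, gripper open.
Joint ranges: [-172.22, 172.22], [-26.19, 119.32], [-84.43, 86.54], [7.71, 146.69], [-57.33, 237.33], [2.42, 119.75], [-152.13, 152.13]. Speed limits (degrees/s): [147.25, 147.25, 180, 180, 180, 180, 180].

### API

Orientations are given as a 3x3 rotation matrix whose columns are the frame's x, y, z axes.
In Python, from station import arm gives the robot as it stands.
- The arm moves only by the tool drive_tool, never from a script. Its argument "increments" is a list of rows, each an object of numbers: "wx", "wy", "wz": the turn, a rotation vector about the tool's x, y, z in rad; "tx", "ty", "tz": the shift along the tool's x, y, z in cm; "claw": the gripper's target within -1 to 1 (fully open at 1, half-way at 0, shut at -1). In form: [{"wx": .., "wy": .., "wz": .., "tx": .., "ty": .., "tz": .., "claw": ..}, ...]. A call has 1 to 5 rows; each row is the pose to reach, as a shift and turn from the pose commanded when the call began, along the tool's axes at that moment; what a row does not reach only later rows make up. A row lasts 1/10 s, in which the tool goes at most 50 mm and 8.59 degrees, less where a joint would pass 70% of its speed; a pose out of reach is approached as far as the arm can. A call with a gripper value outside its range is refused whole. The fingers move at their own pace and stop on an object; "grip_force" is the grip in N (left out, the last holds). Time passes only in rows, so rows that repeat a pose let the fingers close. It gives the time, the measured TCP pose, the force, the opening and the grip force at its end, in the units of the state.
- arm.sense(): the state, without advancing time (a new reading comes with each control period).
- arm.snapshot(name): name is "scene" or "top"; returns the picture (384x512x3 uint8, red, green, blue); there is no depth.
- arm.calibration(name): a dict with "fx", "fy", "cx", "cy" (pixels), "k1" (the pictures are not rectified: a ray, as slopes to the right and down, at radius r is drawn at 1 + k1 r^2 times it, then the intrinsics apply), "extrinsics" (4x4, takes a point from camera to world coordinates). Camera axes: x right, y down, z forward; pixel columns grow to the right and rows downward; lengths in m; the calibration is good to about 2 mm. A picture is of the moment at which its call begins. calibration takes no time and is no camera call.
- arm.job_done(): hands the job in; it is judged then, once.
Trained networks look in the newest picture that a camera, given by its name, has taken for a name from the list of things; names that differ only in an ending like _2 or _b are one class to them, and where a whole thing is asked for, a point or a joint stands for the part that bears it (a point fixed in the world has none). Each returns a list of dicts, best first, with "confidence" (0 to 1); they miss things now and then, are a little off and sometimes report something else, mostly with a low value. They report only what shows in the picture. A call takes as long as a camera call. They do not tell look-alikes from the thing itself.
- arm.cut_out(label, camera): "region" (384x512 bool, what is visible of it) and "rect" ([left, top, right, bottom] in pixels, round what is visible of it).
The state is a dict: "time_s": time; "joint_pos": joint angles; "joint_velocities": joint speeds; "tau": joint torques, N m; "tool_pos": TCP position; "tool_rot": TCP orientation; "wrist_force": force on the tool from outside, world axes, zero at the start; "wrist_torque": the same for the moment, N m; "opening": opening from 0.0 (shut) to 1.0 (fully open); "gripper_force": force on a finger pad.
Only numpy, scipy, OpenCV 4.12 (cv2) and the standard library are available. Lean on these libraries where they do the work, as an engineer would, in place of code of your own. Each camera call takes 0.05 s, during which the arm holds its last target. There are 200 camera calls.

### The job

A tall open carton, its first layer of packs already in the bottom, stands upright in front of the steel packing stop. Without gripping it, use the fingers to tip it over away from the stop, so that its open end comes to point away from the stop, and let it down gently onto its side without letting it drop, lifting it off the bench or crushing it; then push it back until its bottom lies flat against the stop, ready for the other packs to be slid in. Leave the three loose packs and the roll of tape where they are.

Things in the scene. Friction and masses are not known exactly. Their poses are not given: they have to be found in the camera images.
- carton: Open-topped cardboard carton, 90 (its x) by 130 (y) by 180 mm tall (z). Origin: centre of its underside; z: out through the mouth; x: towards the stop while it stands, so it is to end on its -x face, x up, z pointing away from the stop. 0.3 to 0.6 kg; centre of mass on the mid axis, 55 mm above the underside: it balances at about 40 degrees of tilt, then falls of itself. Starts 15 to 50 mm off the stop.
- carton_mouth (a point): Centre of the carton's mouth, in the plane of its rim. Walls are 5 mm thick, so the mouth is 80 mm (carton's x) by 120 mm (carton's y) inside. Three packs wedged in the bottom belong to the carton and leave it free inside to a depth of 95 mm below the rim.
- carton_toe (a point): Middle of the carton's lower edge on the side away from the stop, 45 mm from the carton's origin along its -x. Tipped as asked, the carton turns about this edge, which stays on the bench throughout.
- stop: Fixed steel angle, bolted to the bench: an upright plate 260 mm long, 70 mm high and 6 mm thick with a foot behind it. Origin: middle of the foot of the flat face against which the carton is to end, at bench height. x: square to that face, pointing out of the back, away from the carton (to the robot's left, give or take 13 degrees); y: along the plate. A carton that meets it with one corner first tends to stick there instead of turning square.
- pack_a: Loose brick pack 78 mm (x) by 40 mm (y) by 80 mm tall, 0.10 kg, standing on the bench beside the work; to be left alone. Origin: centre of its underside.
- pack_b: A second loose pack, the same as pack_a; to be left alone.
- pack_c: A third loose pack, the same as pack_a; to be left alone.
- tape: Roll of packing tape lying flat, 100 mm across, 48 mm high; to be left alone. Origin: centre of its underside.
There are look-alikes about, which are no part of the job. What is meant by the carton is not orange, and is the larger of those in its own colour.

How it is judged:
By the outcome, as a careful person would: the job done as asked, in the order asked, and still so for the second after the job is handed in, with the robot touching nothing.
It also fails if it takes over 67 s, if anything falls off the work surface, if the arm or the gripper's body presses on something with over 40 N, if the wrist force passes 120 N, or if a joint passes its speed limit or range.

## Working session

There is one attempt and no reset: what is moved stays moved. The work goes in short steps, Python scripts to look and compute and a tool call to move; the robot and the scene stay as the last step left them, time stands still between calls to the robot, and variables do not carry over. Pictures are saved under pics/ and viewed, at most 10 in all, crops included, and the job is handed in when it is done.

Besides the shell and the picture viewer there is one more tool, called by a JSON object that holds its "op" and its "data", one argument or row to a line. drive_tool: Moves the arm, as the interface text tells. Its arguments: {"type":"object","properties":{"increments":{"type":"array"},"grip_force":{"type":"number"}},"required":["increments"]}

```bash
ls; mkdir -p pics
python3 - <<'E'
from station import arm
import cv2,numpy as np
s=arm.sense();print(s['time_s'],s['tool_pos'],np.round(s['tool_rot'],3).tolist(),s['opening'])
ims=[]
for c in("scene","top"):
    im=arm.snapshot(c);cv2.imwrite(f"pics/{c}0.png",im[:,:,::-1])
    k=arm.calibration(c);print(c,{a:(np.round(b,4).tolist()) for a,b in k.items()})
    for l in("carton","stop","pack_a","tape"):
        for d in arm.cut_out(l,c):print(l,round(d['confidence'],2),d['rect'])
E
```

```text
pics
0.0 [0.18505451 0.59635237 0.25990717] [[-0.955, 0.296, -0.0], [0.296, 0.955, -0.002], [-0.0, -0.002, -1.0]] 0.9985386047618758
scene {'fx': 421.7708, 'fy': 421.7708, 'cx': 253.6982, 'cy': 199.5077, 'k1': 0.0384, 'extrinsics': [[-0.1951, 0.7017, -0.6853, 1.1787], [0.9808, 0.1372, -0.1388, 0.2574], [-0.0034, -0.6992, -0.7149, 0.7789], [0.0, 0.0, 0.0, 1.0]]}
carton 0.92 [291.7, 108.9, 362.1, 190.5]
carton 0.77 [204.9, 121.9, 248.4, 185.7]
carton 0.61 [212.7, 157.3, 263.1, 254.6]
stop 0.72 [262.5, 183.5, 300.1, 286.0]
pack_a 0.97 [211.3, 260.3, 255.6, 307.3]
pack_a 0.86 [311.6, 230.2, 356.1, 272.9]
pack_a 0.73 [216.0, 157.5, 265.2, 252.6]
pack_a 0.68 [313.4, 191.8, 351.0, 226.4]
tape 0.93 [146.2, 261.1, 195.2, 319.2]
top {'fx': 391.7936, 'fy': 391.7936, 'cx': 260.8038, 'cy': 188.9734, 'k1': -0.0722, 'extrinsics': [[-0.0067, -0.9903, 0.1386, 0.433], [-0.9999, 0.005, -0.0121, 0.1409], [0.0113, -0.1386, -0.9903, 0.9959], [0.0, 0.0, 0.0, 1.0]]}
carton 0.83 [251.9, 159.8, 298.9, 227.5]
carton 0.8 [281.1, 257.3, 343.6, 305.5]
carton 0.7 [156.5, 272.7, 232.7, 347.0]
stop 0.89 [215.3, 146.9, 252.7, 256.7]
pack_a 0.95 [246.7, 118.6, 279.3, 144.9]
pack_a 0.84 [168.8, 166.0, 197.7, 198.2]
tape 0.8 [295.1, 102.6, 336.3, 144.5]
```

View pics/scene0.png

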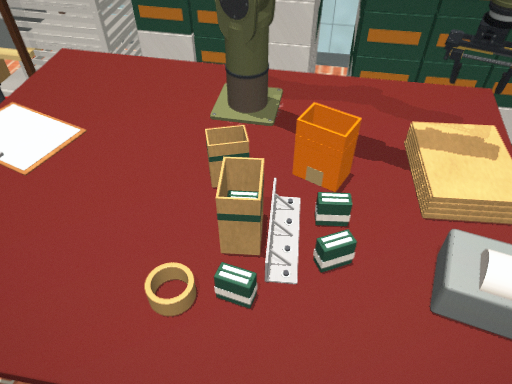

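View pics/top0.png

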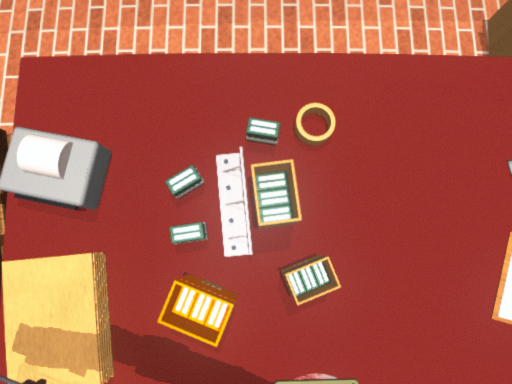

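Tan cartons appear in the top view at (275,193), the larger one beside the stop, and at (311,281), a smaller one. An orange one is at (198,310). I choose (275,193), which is at (241,205) in the scene view. Next come a close crop and the measurements.

```bash
cat > h.py <<'E'
from station import arm
import cv2,numpy as np
def K(c):
    k=arm.calibration(c);M=np.array([[k['fx'],0,k['cx']],[0,k['fy'],k['cy']],[0,0,1]]);return M,np.array([k['k1'],0,0,0.]),np.array(k['extrinsics'])
def px2w(c,uv,z):
    M,d,E=K(c);p=cv2.undistortPoints(np.array(uv,float).reshape(-1,1,2),M,d)[:,0]
    r=np.c_[p,np.ones(len(p))]@E[:3,:3].T;o=E[:3,3]
    return o+r*((z-o[2])/r[:,2])[:,None]
def w2px(c,P):
    M,d,E=K(c);W=np.linalg.inv(E);return cv2.projectPoints(np.array(P,float).reshape(-1,3),cv2.Rodrigues(W[:3,:3])[0],W[:3,3],M,d)[0][:,0]
def crop(c,x0,y0,x1,y1,s,name,im=None):
    im=arm.snapshot(c) if im is None else im
    cv2.imwrite(f"pics/{name}.png",cv2.resize(im[y0:y1,x0:x1,::-1],None,fx=s,fy=s,interpolation=cv2.INTER_CUBIC))
E
python3 - <<'E'
from h import *
im=cv2.imread("pics/top0.png")[:,:,::-1]
crop("top",205,135,345,265,4.5,"crop0",im)
arm.snapshot("top")
for d in arm.cut_out("carton","top"):
    print(cv2.minAreaRect(np.argwhere(d['region'])[:,::-1].astype(np.float32)))
E
```

```text
((311.01373291015625, 278.369873046875), (40.028076171875, 50.56177520751953), 69.44395446777344)
((197.0623779296875, 307.7358703613281), (64.34536743164062, 58.54446792602539), 22.750974655151367)
((275.36181640625, 193.17913818359375), (65.07342529296875, 43.798187255859375), 82.64761352539062)
```

View pics/crop0.png

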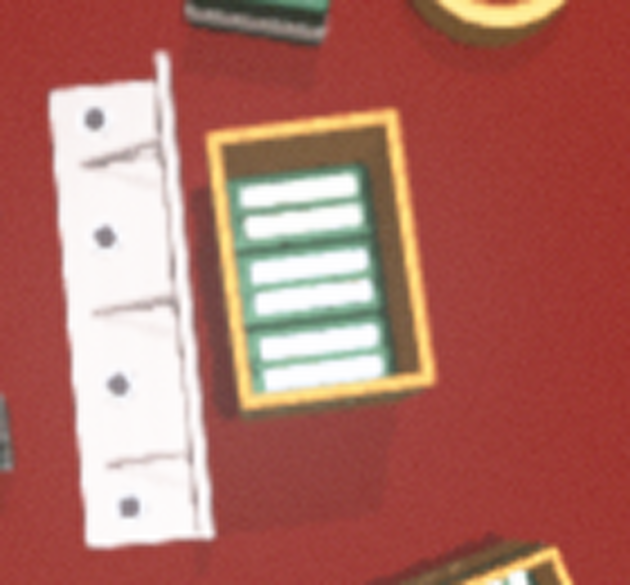

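The crop confirms the tan carton, with rim corners at about (207,132), (397,110), (435,383) and (243,410). The plate's right edge runs from (168,52) to (213,537).

Run:
```python
from h import *
f=lambda a:np.array(a)/4.5+[205,135]-0.4
R=px2w("top",f([[207,132],[397,110],[435,383],[243,410]]),.18)
S=px2w("top",f([[168,52],[213,537]]),.07)
print("rim",R.round(4).tolist());c=R.mean(0);print(c.round(4))
print("stop",S.round(4).tolist(),np.linalg.norm(S[1]-S[0]))
e=(R[1]+R[2]-R[0]-R[3]);print("away dir carton",np.degrees(np.arctan2(e[1],e[0])), np.linalg.norm(e)/2)
e2=(R[0]+R[1]-R[2]-R[3]);print("y dir",np.degrees(np.arctan2(e2[1],e2[0])), np.linalg.norm(e2)/2)
t=S[0]-S[1];print("stop y",np.degrees(np.arctan2(t[1],t[0])))
n=np.array([t[1],-t[0],0])/np.linalg.norm(t[:2]);print("n away",n)
for q in R: print("dist",(q-S[0])@n, "along",(q-S.mean(0))@t/np.linalg.norm(t))
for l,u in(("pack",[[263,129],]),("tape",[[315,122]]),("pk2",[[184,180]]),("small",[[311,279]])):print(l,px2w("top",u,.08).round(3))
# scene check of carton top centre
print(w2px("scene",R).round(0).tolist())
s=arm.sense();print(s['time_s'],s['wrist_force'])
```

```text
rim [[0.6009, 0.1522, 0.18], [0.6111, 0.0623, 0.18], [0.482, 0.047, 0.18], [0.4701, 0.136, 0.18]]
[0.541  0.0994 0.18  ]
stop [[0.6676, 0.1746, 0.07], [0.4094, 0.1513, 0.07]] 0.2592628538446325
away dir carton -82.95244304380475 0.09015748589539459
y dir 6.914306449861074 0.13092348958139663
stop y 5.158115058225591
n away [ 0.08990453 -0.99595039  0.        ]
dist 0.016328906815785995 along 0.06119168661994317
dist 0.10680524529262285 along 0.06331352816784698
dist 0.11044972456985121 along -0.06669772327227555
dist 0.020709126955680706 along -0.07052104764996642
pack [[0.707 0.123 0.08 ]]
tape [[ 0.725 -0.003  0.08 ]]
pk2 [[0.584 0.312 0.08 ]]
small [[0.351 0.016 0.08 ]]
[[260.0, 199.0], [214.0, 196.0], [223.0, 155.0], [263.0, 156.0]]
0.6 [-0.18909573  0.39314502 -0.24409978]
```

```bash
cat >> h.py <<'E'
from scipy.spatial.transform import Rotation as Ro
U=np.array([np.cos(np.radians(-83.)),np.sin(np.radians(-83.)),0]);Z=np.array([0,0,1.])
def Rt(phi,u=U):   # straddle pose: tool y = -u, tilted with the carton
    p=np.radians(phi);z=-Z*np.cos(p)-u*np.sin(p);x=np.cross(-u,-Z);y=np.cross(z,x);return np.c_[x,y,z]
def inc(P,R,ref=None):
    s=arm.sense();p0,R0=ref or (np.array(s['tool_pos']),np.array(s['tool_rot']))
    t=R0.T@(np.array(P)-p0)*100;w=Ro.from_matrix(R0.T@R).as_rotvec();print("t",t.round(2),"w",w.round(3))
def st():
    s=arm.sense();print(s['time_s'],"p",np.round(s['tool_pos'],4),"y",np.round(s['tool_rot'],3)[:,1],"z",np.round(s['tool_rot'],3)[:,2],"F",np.round(s['wrist_force'],1),"T",np.round(s['wrist_torque'],2),"op",round(s['opening'],3),"q",np.round(s['joint_pos'],0))
E
python3 - <<'E'
from h import *
inc([.40,.35,.30],Rt(0));inc([.5355,.1441,.26],Rt(0))
E
```

```text
t [-27.84 -17.22  -3.93] w [ 0.     0.    -0.423]
t [-46.88 -32.88   0.07] w [ 0.     0.    -0.423]
```

{"op": "drive_tool", "data": {
  "increments": [
    {"tx":-4,"ty":-2.5,"tz":-2,"wz":-0.1,"claw":-0.5},
    {"tx":-8.5,"ty":-5,"tz":-4,"wz":-0.2,"claw":-0.5},
    {"tx":-13,"ty":-7.5,"tz":-4,"wz":-0.3,"claw":-0.5},
    {"tx":-17,"ty":-10,"tz":-4,"wz":-0.423,"claw":-0.5},
    {"tx":-21,"ty":-12.5,"tz":-4,"wz":-0.423,"claw":-0.5}
  ]
}}

```text
invalid input
```

Run:
```python
from h import *
st();inc([.5355,.1441,.28],Rt(0))
```

```text
0.6 p [0.1851 0.597  0.2607] y [0.296 0.955 0.   ] z [ 0.  0. -1.] F [-0.2  0.4 -0.2] T [-0.01 -0.02 -0.  ] op 1.002 q [-71.  39. -11.  90.   9.  52. -12.]
t [-46.88 -32.88  -1.93] w [ 0.     0.    -0.423]
```

{"op": "drive_tool", "data": {
  "increments": [
    {"wx":0,"wy":0,"wz":-0.1,"tx":-4,"ty":-2.5,"tz":-2,"claw":-0.5},
    {"wx":0,"wy":0,"wz":-0.2,"tx":-8,"ty":-5,"tz":-4,"claw":-0.5},
    {"wx":0,"wy":0,"wz":-0.3,"tx":-12,"ty":-7.5,"tz":-4,"claw":-0.5},
    {"wx":0,"wy":0,"wz":-0.423,"tx":-16,"ty":-10,"tz":-4,"claw":-0.5},
    {"wx":0,"wy":0,"wz":-0.423,"tx":-20,"ty":-12.5,"tz":-4,"claw":-0.5}
  ],
  "grip_force": 10
}}

```text
time_s: 1.1
tool_pos: [0.3404, 0.4167, 0.3011]
tool_rot: [[-0.992, -0.125, 0.0], [-0.125, 0.992, 0.001], [-0.001, 0.001, -1.0]]
wrist_force: [0.2, -0.4, 0.7]
opening: 0.57
gripper_force: 0.0
```

Run:
```python
from h import *
st();inc([.5355,.1441,.28],Rt(0))
```

```text
1.1 p [0.3404 0.4167 0.3011] y [-0.125  0.992  0.001] z [ 0.     0.001 -1.   ] F [ 0.2 -0.4  0.7] T [ 0.09 -0.05  0.  ] op 0.57 q [-43.  31. -20. 102.  13.  50.  28.]
t [-15.96 -29.48   2.1 ] w [0.001 0.001 0.003]
```

{"op": "drive_tool", "data": {
  "increments": [
    {"wx":0,"wy":0,"wz":0,"tx":-2.3,"ty":-4.2,"tz":0.3,"claw":-0.5},
    {"wx":0,"wy":0,"wz":0,"tx":-4.6,"ty":-8.4,"tz":0.6,"claw":-0.5},
    {"wx":0,"wy":0,"wz":0,"tx":-6.9,"ty":-12.6,"tz":0.9,"claw":-0.5},
    {"wx":0,"wy":0,"wz":0,"tx":-9.2,"ty":-16.8,"tz":1.2,"claw":-0.5},
    {"wx":0,"wy":0,"wz":0,"tx":-11.5,"ty":-21,"tz":1.5,"claw":-0.5}
  ]
}}

```text
time_s: 1.6
tool_pos: [0.4799, 0.2223, 0.2859]
tool_rot: [[-0.993, -0.122, 0.001], [-0.122, 0.993, 0.0], [-0.001, 0.0, -1.0]]
wrist_force: [0.8, 1.0, -1.0]
opening: 0.249
gripper_force: 0.0
```

{"op": "drive_tool", "data": {
  "increments": [
    {"wx":0,"wy":0,"wz":0,"tx":-2.2,"ty":-4,"tz":0.3,"claw":-0.5},
    {"wx":0,"wy":0,"wz":0,"tx":-4.4,"ty":-8.1,"tz":0.6,"claw":-0.5},
    {"wx":0,"wy":0,"wz":0,"tx":-4.4,"ty":-8.1,"tz":0.6,"claw":-0.5},
    {"wx":0,"wy":0,"wz":0,"tx":-4.4,"ty":-8.1,"tz":0.6,"claw":-0.5}
  ]
}}

```text
time_s: 2.0
tool_pos: [0.5329, 0.1476, 0.2795]
tool_rot: [[-0.993, -0.119, -0.0], [-0.119, 0.993, 0.0], [0.0, 0.0, -1.0]]
wrist_force: [0.3, 0.9, 0.1]
opening: 0.25
gripper_force: 0.0
```

Run:
```python
from h import *
st();inc([.5355,.1441,.172],Rt(0))
im=arm.snapshot("scene");crop("scene",160,60,360,220,4,"s1",im)
```

```text
2.0 p [0.5329 0.1476 0.2795] y [-0.119  0.993  0.   ] z [-0.  0. -1.] F [0.3 0.9 0.1] T [ 0.07  0.01 -0.01] op 0.25 q [ -8.  33. -20. 101.  15.  49.  62.]
t [-0.22 -0.38 10.75] w [ 0.    -0.    -0.003]
```

View pics/s1.png

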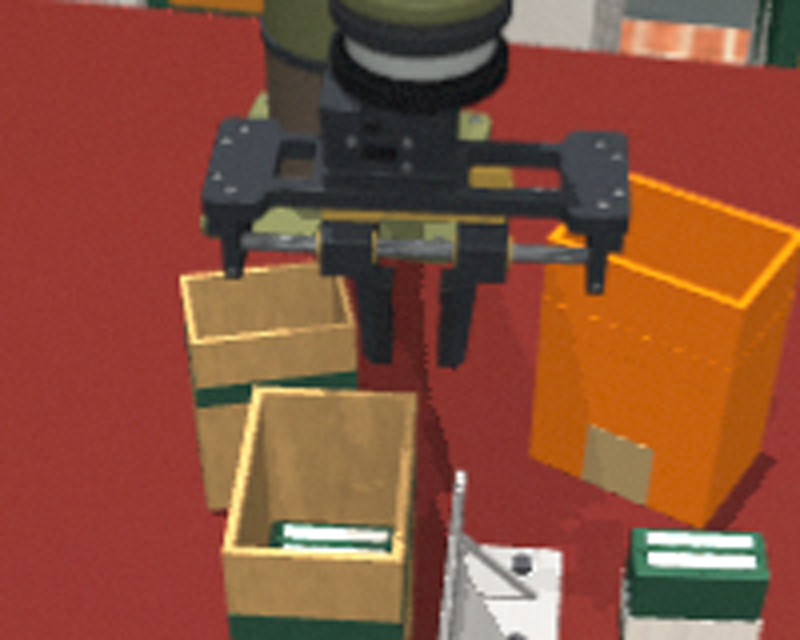

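The fingers straddle the stop-side rim, at crop (378..452) with the wall at 415, so I descend.

{"op": "drive_tool", "data": {
  "increments": [
    {"wx":0,"wy":0,"wz":0,"tx":-0.2,"ty":-0.5,"tz":3,"claw":-0.5},
    {"wx":0,"wy":0,"wz":0,"tx":-0.2,"ty":-0.5,"tz":6,"claw":-0.5},
    {"wx":0,"wy":0,"wz":0,"tx":-0.2,"ty":-0.5,"tz":8.5,"claw":-0.5},
    {"wx":0,"wy":0,"wz":0,"tx":-0.2,"ty":-0.5,"tz":10.5,"claw":-0.5},
    {"wx":0,"wy":0,"wz":0,"tx":-0.2,"ty":-0.5,"tz":10.5,"claw":-0.5}
  ]
}}

```text
time_s: 2.55
tool_pos: [0.5326, 0.1458, 0.1728]
tool_rot: [[-0.992, -0.126, -0.005], [-0.126, 0.992, -0.001], [0.005, 0.0, -1.0]]
wrist_force: [-0.8, 0.3, 0.6]
opening: 0.25
gripper_force: 0.0
```

Run:
```python
from h import *
st()
im=arm.snapshot("scene");crop("scene",160,60,360,220,4,"s2",im)
# arc plan: wall point relative to toe: 87.5mm toward stop, height hz, rotated by phi
toe=px2w("top",[[0,0]],0)[0]*0
R=np.array([[0.6111,0.0623],[0.482,0.047]]).mean(0);toe=np.array([R[0],R[1],0]);print("toe",toe)
p0=np.array(arm.sense()['tool_pos']);r=p0-toe;a=r@U;l=r@np.cross(Z,U);h=r[2]
for phi in range(0,65,5):
    p=np.radians(phi);P=toe+l*np.cross(Z,U)+U*(a*np.cos(p)+h*np.sin(p))+Z*(h*np.cos(p)-a*np.sin(p))
    print(phi,end=' ');inc(P,Rt(phi))
```

```text
2.55 p [0.5326 0.1458 0.1728] y [-0.126  0.992  0.   ] z [-0.005 -0.001 -1.   ] F [-0.8  0.3  0.6] T [ 0.06 -0.02 -0.03] op 0.25 q [-10.  42. -17. 107.  20.  35.  58.]
toe [0.54655 0.05465 0.     ]
0 t [ 0. -0. -0.] w [ 0.001 -0.002  0.003]
5 t [ 0.01 -1.55 -0.74] w [-0.087 -0.002  0.003]
10 t [ 0.01 -3.17 -1.34] w [-0.174 -0.003  0.003]
15 t [ 0.02 -4.82 -1.79] w [-0.261 -0.003  0.003]
20 t [ 0.03 -6.51 -2.1 ] w [-0.349 -0.003  0.003]
25 t [ 0.03 -8.23 -2.27] w [-0.436 -0.003  0.003]
30 t [ 0.04 -9.95 -2.28] w [-0.523 -0.003  0.003]
35 t [  0.04 -11.66  -2.14] w [-0.61  -0.003  0.003]
40 t [  0.05 -13.36  -1.85] w [-0.698 -0.003  0.002]
45 t [  0.05 -15.02  -1.42] w [-0.785 -0.004  0.002]
50 t [  0.06 -16.64  -0.84] w [-0.872 -0.004  0.002]
55 t [  0.06 -18.2   -0.13] w [-0.959 -0.004  0.002]
60 t [  0.06 -19.7    0.72] w [-1.047 -0.004  0.002]
```

View pics/s2.png

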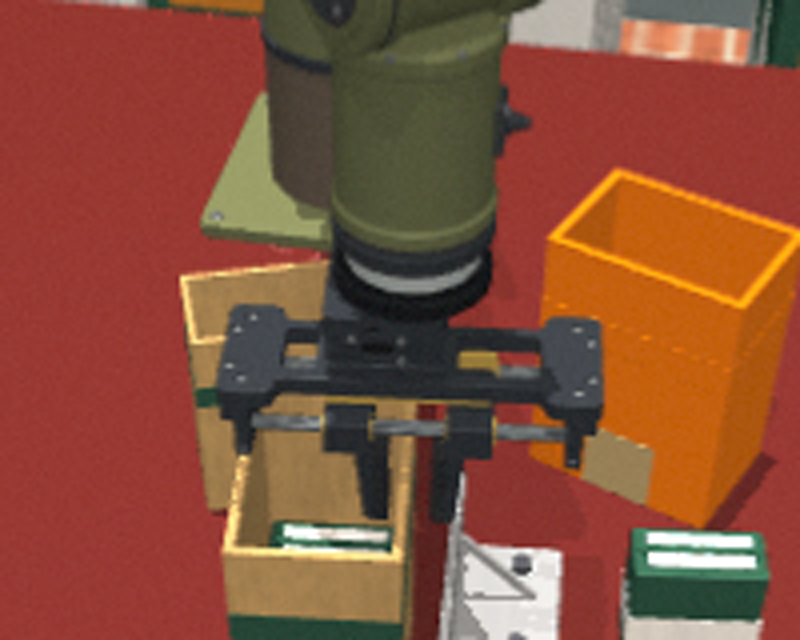

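Straddling with slack: the inner finger is at crop (378,500), the outer at (440,505), with the rim at about 412 between them. I take up the slack with the outer finger, then start along the arc.

{"op": "drive_tool", "data": {
  "increments": [
    {"wx":0,"wy":0,"wz":0,"tx":0,"ty":-0.4,"tz":0,"claw":-0.5},
    {"wx":0,"wy":0,"wz":0,"tx":0,"ty":-0.7,"tz":0,"claw":-0.58},
    {"wx":0,"wy":0,"wz":0,"tx":0,"ty":-0.9,"tz":0,"claw":-0.63},
    {"wx":0,"wy":0,"wz":0,"tx":0,"ty":-0.9,"tz":0,"claw":-0.63}
  ]
}}

```text
time_s: 3.0
tool_pos: [0.5368, 0.1358, 0.1758]
tool_rot: [[-0.993, -0.122, 0.002], [-0.122, 0.993, 0.002], [-0.002, 0.002, -1.0]]
wrist_force: [0.1, 1.9, 2.8]
opening: 0.186
gripper_force: 1.1
```

{"op": "drive_tool", "data": {
  "increments": [
    {"wx":-0.044,"wy":0,"wz":0,"tx":0,"ty":-0.76,"tz":-0.33,"claw":-0.63},
    {"wx":-0.087,"wy":0,"wz":0,"tx":0,"ty":-1.54,"tz":-0.63,"claw":-0.63},
    {"wx":-0.131,"wy":0,"wz":0,"tx":0,"ty":-2.33,"tz":-0.9,"claw":-0.63},
    {"wx":-0.175,"wy":0,"wz":0,"tx":0,"ty":-3.12,"tz":-1.13,"claw":-0.63}
  ]
}}

```text
time_s: 3.4
tool_pos: [0.5403, 0.1045, 0.1868]
tool_rot: [[-0.992, -0.121, -0.02], [-0.122, 0.977, 0.175], [-0.001, 0.176, -0.984]]
wrist_force: [0.5, 0.7, 0.7]
opening: 0.187
gripper_force: 0.4
```

Run:
```python
from h import *
st()
im=arm.snapshot("scene");crop("scene",160,100,320,260,3,"s3",im)
```

```text
3.4 p [0.5403 0.1045 0.1868] y [-0.121  0.977  0.176] z [-0.02   0.175 -0.984] F [0.5 0.7 0.7] T [ 0.07 -0.01 -0.02] op 0.187 q [  6.  42. -27. 107.  14.  34.  71.]
```

View pics/s3.png

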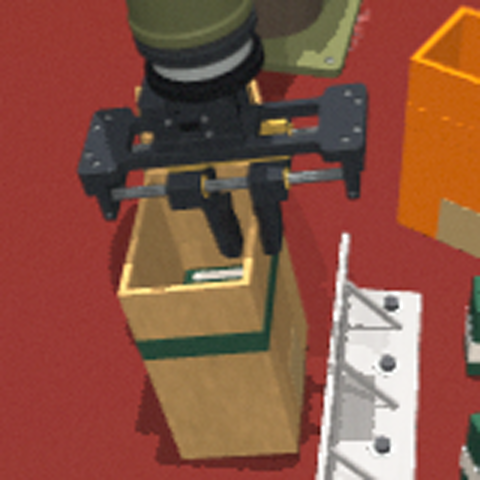

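It is tilting about its toe (crop (180,458)–(300,452) on the bench) with the wall between the fingers. I continue along the arc.

{"op": "drive_tool", "data": {
  "increments": [
    {"wx":-0.044,"wy":0,"wz":0,"tx":0,"ty":-0.76,"tz":-0.33,"claw":-0.63},
    {"wx":-0.087,"wy":0,"wz":0,"tx":0,"ty":-1.54,"tz":-0.63,"claw":-0.63},
    {"wx":-0.131,"wy":0,"wz":0,"tx":0,"ty":-2.33,"tz":-0.9,"claw":-0.63},
    {"wx":-0.175,"wy":0,"wz":0,"tx":0,"ty":-3.12,"tz":-1.13,"claw":-0.63}
  ]
}}

```text
time_s: 3.85
tool_pos: [0.544, 0.0718, 0.1921]
tool_rot: [[-0.993, -0.115, -0.042], [-0.122, 0.932, 0.341], [-0.0, 0.344, -0.939]]
wrist_force: [0.4, 1.3, -0.3]
opening: 0.187
gripper_force: 0.2
```

{"op": "drive_tool", "data": {
  "increments": [
    {"wx":-0.044,"wy":0,"wz":0,"tx":0,"ty":-0.76,"tz":-0.33,"claw":-0.63},
    {"wx":-0.087,"wy":0,"wz":0,"tx":0,"ty":-1.54,"tz":-0.63,"claw":-0.63},
    {"wx":-0.131,"wy":0,"wz":0,"tx":0,"ty":-2.33,"tz":-0.9,"claw":-0.63},
    {"wx":-0.175,"wy":0,"wz":0,"tx":0,"ty":-3.12,"tz":-1.13,"claw":-0.63}
  ]
}}

```text
time_s: 4.25
tool_pos: [0.548, 0.0384, 0.1916]
tool_rot: [[-0.993, -0.105, -0.061], [-0.122, 0.859, 0.498], [0.0, 0.502, -0.865]]
wrist_force: [0.0, -0.4, 0.5]
opening: 0.185
gripper_force: 0.1
```

Run:
```python
from h import *
st()
```

```text
4.25 p [0.548  0.0384 0.1916] y [-0.105  0.859  0.502] z [-0.061  0.498 -0.865] F [ 0.  -0.4  0.5] T [-0.41 -0.07  0.03] op 0.185 q [ 32.  51. -45. 102.   6.  40.  91.]
```

{"op": "drive_tool", "data": {
  "increments": [
    {"wx":-0.033,"wy":0,"wz":0,"tx":0,"ty":-0.57,"tz":-0.25,"claw":-0.63},
    {"wx":-0.065,"wy":0,"wz":0,"tx":0,"ty":-1.15,"tz":-0.48,"claw":-0.63},
    {"wx":-0.098,"wy":0,"wz":0,"tx":0,"ty":-1.74,"tz":-0.7,"claw":-0.63},
    {"wx":-0.131,"wy":0,"wz":0,"tx":0,"ty":-2.33,"tz":-0.9,"claw":-0.63}
  ]
}}

```text
time_s: 4.65
tool_pos: [0.5509, 0.0141, 0.1876]
tool_rot: [[-0.992, -0.097, -0.075], [-0.122, 0.785, 0.607], [0.0, 0.611, -0.791]]
wrist_force: [-0.6, -0.5, -0.1]
opening: 0.185
gripper_force: 0.0
```

{"op": "drive_tool", "data": {
  "increments": [
    {"wx":-0.033,"wy":0,"wz":0,"tx":0,"ty":-0.57,"tz":-0.25,"claw":-0.63},
    {"wx":-0.065,"wy":0,"wz":0,"tx":0,"ty":-1.15,"tz":-0.48,"claw":-0.63},
    {"wx":-0.098,"wy":0,"wz":0,"tx":0,"ty":-1.74,"tz":-0.7,"claw":-0.63},
    {"wx":-0.131,"wy":0,"wz":0,"tx":0,"ty":-2.33,"tz":-0.9,"claw":-0.63}
  ]
}}

```text
time_s: 5.05
tool_pos: [0.554, -0.0101, 0.1804]
tool_rot: [[-0.993, -0.086, -0.086], [-0.122, 0.699, 0.705], [-0.0, 0.71, -0.704]]
wrist_force: [0.2, -1.1, -0.2]
opening: 0.186
gripper_force: 0.2
```

Run:
```python
from h import *
st()
im=arm.snapshot("scene");crop("scene",120,60,300,260,3,"s4",im)
```

```text
5.05 p [ 0.554  -0.0101  0.1804] y [-0.086  0.699  0.71 ] z [-0.086  0.705 -0.704] F [ 0.2 -1.1 -0.2] T [-0.7  -0.1  -0.03] op 0.186 q [ 44.  62. -53.  96.   2.  49. 102.]
```

View pics/s4.png

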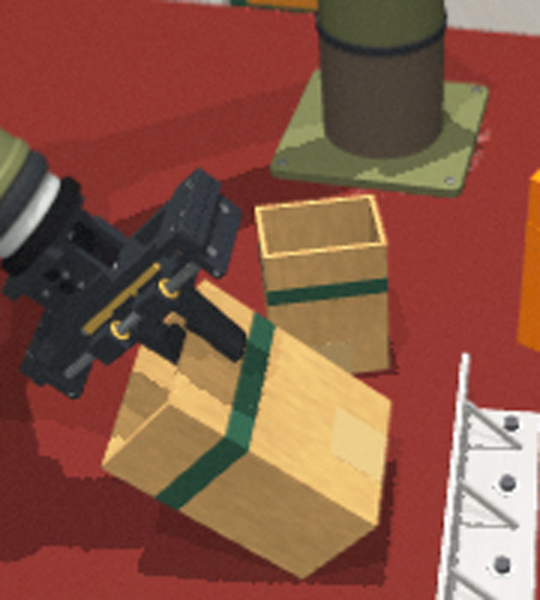

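The carton is past balance, at about 50°, and its upper wall rests on the inner finger (crop (180,345)). The toe is still on the bench at (300,578). I keep lowering along the arc.

{"op": "drive_tool", "data": {
  "increments": [
    {"wx":-0.033,"wy":0,"wz":0,"tx":0,"ty":-0.57,"tz":-0.25,"claw":-0.6},
    {"wx":-0.065,"wy":0,"wz":0,"tx":0,"ty":-1.15,"tz":-0.48,"claw":-0.57},
    {"wx":-0.098,"wy":0,"wz":0,"tx":0,"ty":-1.74,"tz":-0.7,"claw":-0.54},
    {"wx":-0.131,"wy":0,"wz":0,"tx":0,"ty":-2.33,"tz":-0.9,"claw":-0.5}
  ]
}}

```text
time_s: 5.5
tool_pos: [0.5568, -0.0327, 0.1701]
tool_rot: [[-0.993, -0.074, -0.097], [-0.122, 0.601, 0.79], [-0.0, 0.796, -0.605]]
wrist_force: [0.3, 0.0, 0.3]
opening: 0.249
gripper_force: 0.2
```

{"op": "drive_tool", "data": {
  "increments": [
    {"wx":-0.033,"wy":0,"wz":0,"tx":0,"ty":-0.57,"tz":-0.25,"claw":-0.46},
    {"wx":-0.065,"wy":0,"wz":0,"tx":0,"ty":-1.15,"tz":-0.48,"claw":-0.42},
    {"wx":-0.098,"wy":0,"wz":0,"tx":0,"ty":-1.74,"tz":-0.7,"claw":-0.38},
    {"wx":-0.131,"wy":0,"wz":0,"tx":0,"ty":-2.33,"tz":-0.9,"claw":-0.34}
  ]
}}

```text
time_s: 5.9
tool_pos: [0.5594, -0.0537, 0.1571]
tool_rot: [[-0.993, -0.06, -0.106], [-0.122, 0.492, 0.862], [-0.0, 0.868, -0.496]]
wrist_force: [0.5, -0.6, -0.2]
opening: 0.328
gripper_force: 0.3
```

Run:
```python
from h import *
st()
toe=np.array([0.54655,0.05465,0])
s=arm.sense();p=np.array(s['tool_pos']);R=np.array(s['tool_rot']);y=R[:,1];z=R[:,2]
g=s['opening']*.088/2
for o in(0,.022):
    for sg,n in((-1,'in'),(1,'out')):
        q=p+z*o+sg*y*g;r=q-toe;print(n,o,"u",round(r@U,4),"h",round(q[2],4))
```

```text
5.9 p [ 0.5594 -0.0537  0.1571] y [-0.06   0.492  0.868] z [-0.106  0.862 -0.496] F [ 0.5 -0.6 -0.2] T [-0.87 -0.1   0.09] op 0.328 q [ 50.  74. -57.  86.  -2.  61. 110.]
in 0 u 0.1163 h 0.1446
out 0 u 0.102 h 0.1696
in 0.022 u 0.0972 h 0.1336
out 0.022 u 0.0829 h 0.1587
```

{"op": "drive_tool", "data": {
  "increments": [
    {"wx":0,"wy":0,"wz":0,"tx":0,"ty":-0.7,"tz":-0.28,"claw":-0.34},
    {"wx":0,"wy":0,"wz":0,"tx":0,"ty":-1.4,"tz":-0.55,"claw":-0.34},
    {"wx":0,"wy":0,"wz":0,"tx":0,"ty":-2.1,"tz":-0.8,"claw":-0.34},
    {"wx":0,"wy":0,"wz":0,"tx":0,"ty":-2.8,"tz":-1.0,"claw":-0.34},
    {"wx":0,"wy":0,"wz":0,"tx":0,"ty":-3.5,"tz":-1.14,"claw":-0.34}
  ]
}}

```text
time_s: 6.4
tool_pos: [0.5626, -0.0805, 0.1326]
tool_rot: [[-0.992, -0.061, -0.106], [-0.122, 0.495, 0.86], [-0.0, 0.867, -0.499]]
wrist_force: [-0.7, 0.6, -2.4]
opening: 0.331
gripper_force: 0.6
```

{"op": "drive_tool", "data": {
  "increments": [
    {"wx":0,"wy":0,"wz":0,"tx":0,"ty":-0.6,"tz":-0.12,"claw":-0.34},
    {"wx":0,"wy":0,"wz":0,"tx":0,"ty":-1.1,"tz":-0.2,"claw":-0.34},
    {"wx":0,"wy":0,"wz":0,"tx":0,"ty":-1.6,"tz":-0.26,"claw":-0.34},
    {"wx":0,"wy":0,"wz":0,"tx":0,"ty":-2.0,"tz":-0.3,"claw":-0.34},
    {"wx":0,"wy":0,"wz":0,"tx":0,"ty":-2.4,"tz":-0.32,"claw":-0.34}
  ]
}}

```text
time_s: 6.9
tool_pos: [0.5644, -0.095, 0.1134]
tool_rot: [[-0.993, -0.061, -0.106], [-0.122, 0.495, 0.861], [-0.0, 0.867, -0.498]]
wrist_force: [-0.0, 1.0, -1.5]
opening: 0.329
gripper_force: 0.6
```

Run:
```python
from h import *
st()
s=arm.sense();p=np.array(s['tool_pos']);R=np.array(s['tool_rot']);q=p+R[:,2]*.022-R[:,1]*s['opening']*.044;print("in tip",q)
im=arm.snapshot("scene");crop("scene",100,60,300,260,3,"s5",im)
```

```text
6.9 p [ 0.5644 -0.095   0.1134] y [-0.061  0.495  0.867] z [-0.106  0.861 -0.498] F [-0.   1.  -1.5] T [-0.94 -0.14  0.04] op 0.329 q [ 51.  78. -55.  81.   1.  65. 113.]
in tip [ 0.56298571 -0.08323602  0.08987418]
```

View pics/s5.png

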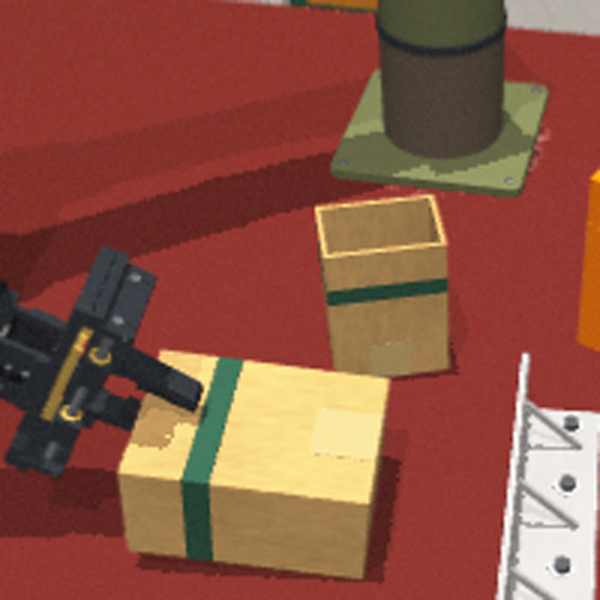

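The carton is nearly flat, with the inner finger still under the upper wall at crop (125,410). I let down the last millimetres and draw the fingers out.

{"op": "drive_tool", "data": {
  "increments": [
    {"wx":0,"wy":0,"wz":0,"tx":0,"ty":-0.3,"tz":0.1,"claw":-0.34},
    {"wx":0,"wy":0,"wz":0,"tx":0,"ty":-0.6,"tz":0.25,"claw":-0.34},
    {"wx":0,"wy":0,"wz":0,"tx":0,"ty":-0.9,"tz":0.4,"claw":-0.34},
    {"wx":0,"wy":0,"wz":0,"tx":0,"ty":-1.1,"tz":0.5,"claw":-0.34},
    {"wx":0,"wy":0,"wz":0,"tx":0,"ty":-1.1,"tz":0.5,"claw":-0.34}
  ]
}}

```text
time_s: 7.45
tool_pos: [0.5646, -0.0962, 0.1012]
tool_rot: [[-0.993, -0.06, -0.105], [-0.122, 0.495, 0.861], [0.0, 0.867, -0.498]]
wrist_force: [-0.5, -1.2, -0.7]
opening: 0.327
gripper_force: 0.7
```

Run:
```python
from h import *
st()
s=arm.sense();p=np.array(s['tool_pos']);R=np.array(s['tool_rot'])
for o in(-.042,-.02,0,.022):
  print(o,[(p+R[:,2]*o+k*R[:,1]*s['opening']*.044).round(3).tolist() for k in(-1,1)])
```

```text
7.45 p [ 0.5646 -0.0962  0.1012] y [-0.06   0.495  0.867] z [-0.105  0.861 -0.498] F [-0.5 -1.2 -0.7] T [-1.03 -0.15 -0.07] op 0.327 q [ 51.  79. -55.  80.   1.  65. 114.]
-0.042 [[0.57, -0.139, 0.11], [0.568, -0.125, 0.135]]
-0.02 [[0.568, -0.12, 0.099], [0.566, -0.106, 0.124]]
0 [[0.565, -0.103, 0.089], [0.564, -0.089, 0.114]]
0.022 [[0.563, -0.084, 0.078], [0.561, -0.07, 0.103]]
```

{"op": "drive_tool", "data": {
  "increments": [
    {"wx":0,"wy":0,"wz":0,"tx":0,"ty":-0.5,"tz":-0.6,"claw":-0.34},
    {"wx":0,"wy":0,"wz":0,"tx":0,"ty":-0.9,"tz":-1.3,"claw":-0.34},
    {"wx":0,"wy":0,"wz":0,"tx":0,"ty":-1.3,"tz":-2.0,"claw":-0.34},
    {"wx":0,"wy":0,"wz":0,"tx":0,"ty":-1.7,"tz":-2.8,"claw":-0.34},
    {"wx":0,"wy":0,"wz":0,"tx":0,"ty":-2.2,"tz":-3.8,"claw":-0.34}
  ]
}}

```text
time_s: 7.95
tool_pos: [0.5701, -0.1403, 0.1019]
tool_rot: [[-0.993, -0.061, -0.106], [-0.122, 0.494, 0.861], [-0.0, 0.867, -0.498]]
wrist_force: [0.5, -0.2, 0.3]
opening: 0.33
gripper_force: 0.0
```

{"op": "drive_tool", "data": {
  "increments": [
    {"wx":0,"wy":0,"wz":0,"tx":0,"ty":-0.6,"tz":-2,"claw":-0.34},
    {"wx":0,"wy":0,"wz":0,"tx":0,"ty":-1,"tz":-4,"claw":-0.34},
    {"wx":0,"wy":0,"wz":0,"tx":0,"ty":-1,"tz":-6.5,"claw":-0.34},
    {"wx":0,"wy":0,"wz":0,"tx":0,"ty":-1,"tz":-9,"claw":-0.34}
  ]
}}

```text
time_s: 8.35
tool_pos: [0.58, -0.2235, 0.1383]
tool_rot: [[-0.993, -0.061, -0.105], [-0.121, 0.494, 0.861], [-0.0, 0.867, -0.498]]
wrist_force: [0.1, 0.6, 0.3]
opening: 0.332
gripper_force: 0.0
```

Run:
```python
from h import *
st()
im=arm.snapshot("top");crop("top",195,130,415,280,3.6,"t6",im)
for d in arm.cut_out("carton","top"):
    print(d['confidence'],d['rect'],cv2.minAreaRect(np.argwhere(d['region'])[:,::-1].astype(np.float32)))
```

```text
8.35 p [ 0.58   -0.2235  0.1383] y [-0.061  0.494  0.867] z [-0.105  0.861 -0.498] F [0.1 0.6 0.3] T [-0.74 -0.12 -0.03] op 0.332 q [ 54.  79. -54.  62.   1.  86. 116.]
0.95 [283.8, 255.1, 341.6, 303.2] ((310.9717712402344, 278.43292236328125), (40.45494079589844, 49.671295166015625), 67.16634368896484)
0.78 [288.2, 161.0, 372.1, 222.6] ((329.1400146484375, 190.97999572753906), (57.41706848144531, 80.89301300048828), 81.8698959350586)
0.68 [161.5, 273.0, 236.8, 348.0] ((197.55722045898438, 308.068359375), (65.03224182128906, 59.410194396972656), 23.498565673828125)
```

View pics/t6.png

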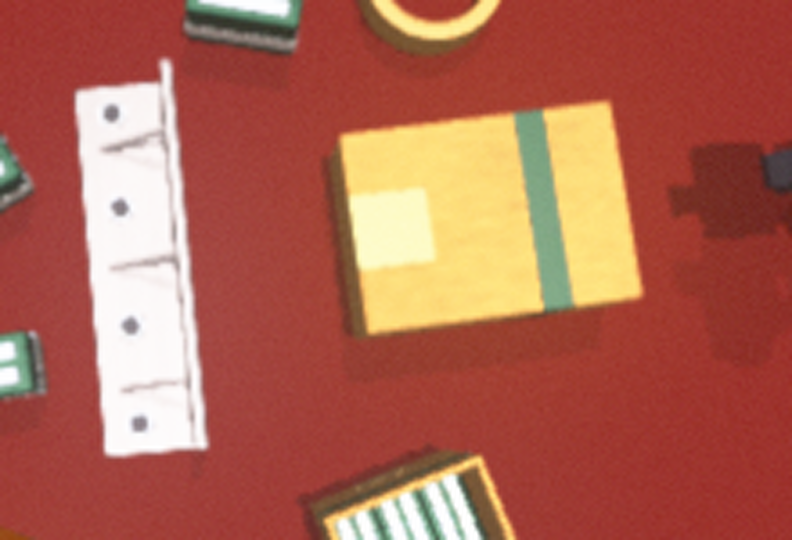

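The carton lies flat with its bottom edge at crop (335–365,150–335), about 8 cm from the stop, and its mouth edge at (610,102)–(642,296).

```bash
cat >> h.py <<'E'
SY=np.array([np.cos(np.radians(5.16)),np.sin(np.radians(5.16)),0]);N=np.cross(SY,Z)
def Rp(th):
    t=np.radians(th);z=-Z*np.cos(t)+N*np.sin(t);y=-SY;return np.c_[np.cross(y,z),y,z]
SF=np.array([.5385,.16295,0])  # stop face centre
E
python3 - <<'E'
from h import *
f=lambda a:np.array(a)/3.6+[195,130]-0.4
C=px2w("top",f([[342,135],[610,102],[642,296],[368,333]]),.09)
S=px2w("top",f([[172,60],[207,447]]),.07)
print(C.round(4).tolist());print("S",S.round(4).tolist())
for q in C: print("dist",((q-SF)@N).round(4),"along",((q-SF)@SY).round(4))
t=S[0]-S[1];print(np.degrees(np.arctan2(t[1],t[0])),[((q-SF)@N).round(4) for q in S])
e=C[1]-C[2];print("rim ang",np.degrees(np.arctan2(e[1],e[0])))
m=(C[1]+C[2])/2;print("rim mid",m)
s=arm.sense();R0=np.array(s['tool_rot']);P0=np.array(s['tool_pos'])
inc([.58,-.25,.24],Rp(15))
E
```

```text
[[0.6114, 0.0616, 0.09], [0.6331, -0.1166, 0.09], [0.5044, -0.132, 0.09], [0.4819, 0.047, 0.09]]
S [[0.6673, 0.1736, 0.07], [0.4098, 0.1509, 0.07]]
dist 0.1075 along 0.0635
dist 0.2869 along 0.0691
dist 0.2907 along -0.0604
dist 0.1103 along -0.0668
5.019794681685059 [np.float64(0.001), np.float64(0.0004)]
rim ang 6.834678952558212
rim mid [ 0.56878169 -0.12428215  0.09      ]
t [ 0.4   7.55 -7.12] w [ 1.015  1.003 -1.297]
```

{"op": "drive_tool", "data": {
  "increments": [
    {"wx":0,"wy":0,"wz":0,"tx":0,"ty":2.5,"tz":-2.4,"claw":0},
    {"wx":0.07,"wy":0.07,"wz":-0.09,"tx":0.2,"ty":5,"tz":-4.8,"claw":0.5},
    {"wx":0.14,"wy":0.14,"wz":-0.18,"tx":0.4,"ty":7.5,"tz":-7.1,"claw":1},
    {"wx":0.21,"wy":0.21,"wz":-0.27,"tx":0.4,"ty":7.5,"tz":-7.1,"claw":1},
    {"wx":0.28,"wy":0.28,"wz":-0.36,"tx":0.4,"ty":7.5,"tz":-7.1,"claw":1}
  ]
}}

```text
time_s: 8.95
tool_pos: [0.5794, -0.2459, 0.2389]
tool_rot: [[-0.837, -0.462, -0.295], [-0.537, 0.584, 0.608], [-0.109, 0.667, -0.737]]
wrist_force: [-0.6, -0.6, -1.1]
opening: 0.76
gripper_force: 0.0
```

{"op": "drive_tool", "data": {
  "increments": [
    {"wx":0.07,"wy":0.07,"wz":-0.09,"tx":0,"ty":0,"tz":0,"claw":1},
    {"wx":0.14,"wy":0.14,"wz":-0.18,"tx":0,"ty":0,"tz":0,"claw":1},
    {"wx":0.21,"wy":0.21,"wz":-0.27,"tx":0,"ty":0,"tz":0,"claw":1},
    {"wx":0.28,"wy":0.28,"wz":-0.36,"tx":0,"ty":0,"tz":0,"claw":1},
    {"wx":0.35,"wy":0.35,"wz":-0.45,"tx":0,"ty":0,"tz":0,"claw":1}
  ]
}}

```text
time_s: 9.45
tool_pos: [0.5789, -0.2452, 0.2376]
tool_rot: [[-0.421, -0.861, -0.285], [-0.906, 0.387, 0.17], [-0.036, 0.33, -0.943]]
wrist_force: [-0.1, -0.4, -1.5]
opening: 1.001
gripper_force: 0.0
```

Run:
```python
from h import *
st();inc([.58,-.25,.24],Rp(15))
```

```text
9.45 p [ 0.5789 -0.2452  0.2376] y [-0.861  0.387  0.33 ] z [-0.285  0.17  -0.943] F [-0.1 -0.4 -1.5] T [-0.1  -0.2   0.01] op 1.001 q [ 43.  59. -56.  70.  35.  89. 146.]
t [ 0.38 -0.2  -0.34] w [ 0.386  0.377 -0.47 ]
```

Joint 7 is nearing its limit (146° of 152°), so I take the half-turn-equivalent orientation instead.

```bash
cat >> h.py <<'E'
def Rq(th):
    t=np.radians(th);z=-Z*np.cos(t)+N*np.sin(t);y=SY;return np.c_[np.cross(y,z),y,z]
E
python3 - <<'E'
from h import *
inc([.58,-.25,.24],Rq(15));inc([.58,-.25,.24],Rq(0))
E
```

```text
t [ 0.38 -0.2  -0.34] w [ 0.507 -0.52   2.577]
t [ 0.38 -0.2  -0.34] w [ 0.164 -0.428  2.591]
```

{"op": "drive_tool", "data": {
  "increments": [
    {"wx":0.025,"wy":-0.026,"wz":0.129,"tx":0,"ty":0,"tz":0,"claw":1},
    {"wx":0.05,"wy":-0.052,"wz":0.258,"tx":0,"ty":0,"tz":0,"claw":1},
    {"wx":0.076,"wy":-0.078,"wz":0.387,"tx":0,"ty":0,"tz":0,"claw":1},
    {"wx":0.101,"wy":-0.104,"wz":0.515,"tx":0,"ty":0,"tz":0,"claw":1},
    {"wx":0.127,"wy":-0.13,"wz":0.644,"tx":0,"ty":0,"tz":0,"claw":1}
  ]
}}

```text
time_s: 9.95
tool_pos: [0.5782, -0.2456, 0.2372]
tool_rot: [[-0.891, -0.44, -0.111], [-0.453, 0.872, 0.182], [0.017, 0.213, -0.977]]
wrist_force: [0.6, -1.0, 0.1]
opening: 1.0
gripper_force: 0.0
```

{"op": "drive_tool", "data": {
  "increments": [
    {"wx":0.025,"wy":-0.026,"wz":0.129,"tx":0,"ty":0,"tz":0,"claw":1},
    {"wx":0.05,"wy":-0.052,"wz":0.258,"tx":0,"ty":0,"tz":0,"claw":1},
    {"wx":0.076,"wy":-0.078,"wz":0.387,"tx":0,"ty":0,"tz":0,"claw":1},
    {"wx":0.101,"wy":-0.104,"wz":0.515,"tx":0,"ty":0,"tz":0,"claw":1},
    {"wx":0.127,"wy":-0.13,"wz":0.644,"tx":0,"ty":0,"tz":0,"claw":1}
  ]
}}

```text
time_s: 10.45
tool_pos: [0.578, -0.2456, 0.2372]
tool_rot: [[-0.983, 0.182, 0.032], [0.184, 0.98, 0.079], [-0.017, 0.083, -0.996]]
wrist_force: [-0.3, 0.3, -0.3]
opening: 1.0
gripper_force: 0.0
```

Run:
```python
from h import *
st();inc([.58,-.25,.24],Rq(15))
```

```text
10.45 p [ 0.578  -0.2456  0.2372] y [0.182 0.98  0.083] z [ 0.032  0.079 -0.996] F [-0.3  0.3 -0.3] T [-0.04  0.03 -0.05] op 1.0 q [ 42.  45. -39.  90.  27.  54.  75.]
t [-0.28 -0.38 -0.3 ] w [ 0.252 -0.263  1.278]
```

{"op": "drive_tool", "data": {
  "increments": [
    {"wx":0.025,"wy":-0.026,"wz":0.129,"tx":0,"ty":0,"tz":0,"claw":1},
    {"wx":0.05,"wy":-0.052,"wz":0.258,"tx":0,"ty":0,"tz":0,"claw":1},
    {"wx":0.076,"wy":-0.078,"wz":0.387,"tx":0,"ty":0,"tz":0,"claw":1},
    {"wx":0.101,"wy":-0.104,"wz":0.515,"tx":0,"ty":0,"tz":0,"claw":1},
    {"wx":0.127,"wy":-0.13,"wz":0.644,"tx":0,"ty":0,"tz":0,"claw":1}
  ]
}}

```text
time_s: 10.95
tool_pos: [0.5779, -0.2454, 0.2373]
tool_rot: [[-0.666, 0.741, 0.083], [0.735, 0.671, -0.092], [-0.124, -0.001, -0.992]]
wrist_force: [-0.9, 0.2, -1.0]
opening: 1.001
gripper_force: 0.0
```

{"op": "drive_tool", "data": {
  "increments": [
    {"wx":0.025,"wy":-0.026,"wz":0.129,"tx":0,"ty":0,"tz":0,"claw":1},
    {"wx":0.05,"wy":-0.052,"wz":0.258,"tx":0,"ty":0,"tz":0,"claw":1},
    {"wx":0.076,"wy":-0.078,"wz":0.387,"tx":0,"ty":0,"tz":0,"claw":1},
    {"wx":0.101,"wy":-0.104,"wz":0.515,"tx":0,"ty":0,"tz":0,"claw":1},
    {"wx":0.127,"wy":-0.13,"wz":0.63,"tx":0,"ty":0,"tz":0,"claw":1}
  ]
}}

```text
time_s: 11.45
tool_pos: [0.578, -0.2451, 0.2372]
tool_rot: [[-0.092, 0.996, 0.019], [0.962, 0.094, -0.257], [-0.258, -0.005, -0.966]]
wrist_force: [-0.2, 0.3, -0.2]
opening: 1.001
gripper_force: 0.0
```

Run:
```python
from h import *
st();inc(SF+N*.335+SY*.003+Z*.075,Rq(15))
```

```text
11.45 p [ 0.578  -0.2451  0.2372] y [ 0.996  0.094 -0.005] z [ 0.019 -0.257 -0.966] F [-0.2  0.3 -0.2] T [ 0.23  0.08 -0.01] op 1.001 q [14. 39. -3. 97. 25. 42. -2.]
t [11.42  0.15 13.74] w [-0.004 -0.001  0.005]
```

{"op": "drive_tool", "data": {
  "increments": [
    {"wx":0,"wy":0,"wz":0,"tx":1.8,"ty":0.1,"tz":4,"claw":1},
    {"wx":-0.004,"wy":-0.001,"wz":0.005,"tx":4,"ty":0.1,"tz":8,"claw":1},
    {"wx":-0.004,"wy":-0.001,"wz":0.005,"tx":7,"ty":0.1,"tz":11,"claw":1},
    {"wx":-0.004,"wy":-0.001,"wz":0.005,"tx":10,"ty":0.1,"tz":13,"claw":1},
    {"wx":-0.004,"wy":-0.001,"wz":0.005,"tx":11.4,"ty":0.1,"tz":13.7,"claw":1}
  ]
}}

```text
time_s: 11.95
tool_pos: [0.5697, -0.1679, 0.0727]
tool_rot: [[-0.096, 0.995, 0.02], [0.962, 0.098, -0.255], [-0.256, -0.005, -0.967]]
wrist_force: [-0.4, 0.3, 0.5]
opening: 1.003
gripper_force: 0.0
```

Run:
```python
from h import *
st();inc(SF+N*.30+SY*.003+Z*.075,Rq(15));inc(SF+N*.20+SY*.003+Z*.075,Rq(15));inc(SF+N*.19+SY*.003+Z*.075,Rq(15))
im=arm.snapshot("scene");crop("scene",110,80,330,280,3,"s7",im)
```

```text
11.95 p [ 0.5697 -0.1679  0.0727] y [ 0.995  0.098 -0.005] z [ 0.02  -0.255 -0.967] F [-0.4  0.3  0.5] T [ 0.25  0.06 -0.02] op 1.003 q [  1.  53.   5. 107.  31.  21. -19.]
t [ 3.06  0.2  -1.05] w [-0.003 -0.003  0.009]
t [12.73  0.27 -3.6 ] w [-0.003 -0.003  0.009]
t [13.69  0.28 -3.86] w [-0.003 -0.003  0.009]
```

View pics/s7.png

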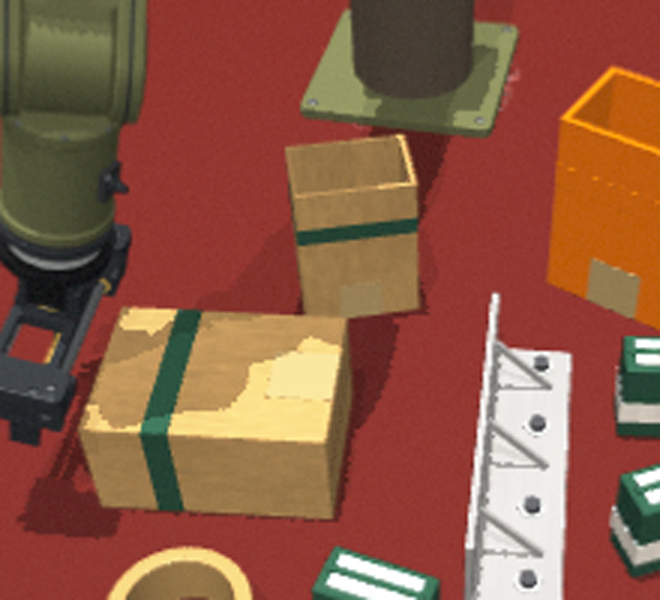

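The gripper stands behind the mouth and the way to the stop is clear (small carton at crop (355,230), stop plate at (490,430)). I start the push.

{"op": "drive_tool", "data": {
  "increments": [
    {"wx":0,"wy":0,"wz":0.009,"tx":1,"ty":0.1,"tz":-0.4,"claw":1},
    {"wx":0,"wy":0,"wz":0.009,"tx":2,"ty":0.2,"tz":-0.7,"claw":1},
    {"wx":0,"wy":0,"wz":0.009,"tx":2.7,"ty":0.2,"tz":-0.9,"claw":1},
    {"wx":0,"wy":0,"wz":0.009,"tx":3.4,"ty":0.2,"tz":-1.1,"claw":1},
    {"wx":0,"wy":0,"wz":0.009,"tx":4,"ty":0.2,"tz":-1.25,"claw":1}
  ]
}}

```text
time_s: 12.5
tool_pos: [0.5698, -0.1315, 0.0789]
tool_rot: [[-0.08, 0.996, 0.025], [0.962, 0.084, -0.261], [-0.262, 0.003, -0.965]]
wrist_force: [-1.1, -4.1, 2.0]
opening: 0.999
gripper_force: 2.4
```

{"op": "drive_tool", "data": {
  "increments": [
    {"wx":0,"wy":0,"wz":0,"tx":0.7,"ty":0,"tz":-0.19,"claw":1},
    {"wx":0,"wy":0,"wz":0,"tx":1.4,"ty":0,"tz":-0.37,"claw":1},
    {"wx":0,"wy":0,"wz":0,"tx":2.1,"ty":0,"tz":-0.56,"claw":1},
    {"wx":0,"wy":0,"wz":0,"tx":2.8,"ty":0,"tz":-0.75,"claw":1},
    {"wx":0,"wy":0,"wz":0,"tx":3.5,"ty":0,"tz":-0.93,"claw":1}
  ]
}}

```text
time_s: 13.0
tool_pos: [0.567, -0.0964, 0.0787]
tool_rot: [[-0.079, 0.997, 0.025], [0.962, 0.083, -0.262], [-0.263, 0.004, -0.965]]
wrist_force: [0.8, -6.5, 4.1]
opening: 1.0
gripper_force: 3.2
```

Run:
```python
from h import *
st();print("N",(np.array(arm.sense()['tool_pos'])-SF)@N);inc(SF+N*.205+SY*.003+Z*.075,Rq(15))
im=arm.snapshot("top");
for d in arm.cut_out("carton","top"):
    print(d['confidence'],np.round(d['rect']),cv2.minAreaRect(np.argwhere(d['region'])[:,::-1].astype(np.float32)))
```

```text
13.0 p [ 0.567  -0.0964  0.0787] y [0.997 0.083 0.004] z [ 0.025 -0.262 -0.965] F [ 0.8 -6.5  4.1] T [-0.99  0.32  0.07] op 1.0 q [ -7.  52.   7. 109.  28.  21. -25.]
N 0.2608321572196584
t [ 5.48 -0.25 -1.11] w [ 0.001  0.004 -0.008]
0.85 [281. 255. 333. 304.] ((310.6183776855469, 278.2840270996094), (39.9230842590332, 49.230777740478516), 67.38013458251953)
0.84 [157. 275. 237. 347.] ((197.06895446777344, 307.82757568359375), (65.36476135253906, 58.30833435058594), 21.801406860351562)
0.57 [274. 163. 329. 224.] ((300.82415771484375, 191.88966369628906), (57.21834182739258, 56.637020111083984), 85.2363510131836)
```

{"op": "drive_tool", "data": {
  "increments": [
    {"wx":0,"wy":0,"wz":-0.002,"tx":0.7,"ty":0,"tz":-0.19,"claw":1},
    {"wx":0,"wy":0,"wz":-0.004,"tx":1.4,"ty":0,"tz":-0.37,"claw":1},
    {"wx":0,"wy":0,"wz":-0.005,"tx":2.1,"ty":0,"tz":-0.5,"claw":1},
    {"wx":0,"wy":0,"wz":-0.005,"tx":2.8,"ty":0,"tz":-0.65,"claw":1},
    {"wx":0,"wy":0,"wz":-0.005,"tx":3.5,"ty":0,"tz":-0.8,"claw":1}
  ]
}}

```text
time_s: 13.6
tool_pos: [0.5645, -0.0631, 0.0782]
tool_rot: [[-0.081, 0.996, 0.026], [0.961, 0.085, -0.265], [-0.266, 0.003, -0.964]]
wrist_force: [1.3, -10.7, 11.1]
opening: 1.0
gripper_force: 6.6
```

{"op": "drive_tool", "data": {
  "increments": [
    {"wx":0,"wy":0,"wz":0,"tx":0.4,"ty":0,"tz":-0.1,"claw":1},
    {"wx":0,"wy":0,"wz":0,"tx":0.8,"ty":0,"tz":-0.2,"claw":1},
    {"wx":0,"wy":0,"wz":0,"tx":1.2,"ty":0,"tz":-0.3,"claw":1},
    {"wx":0,"wy":0,"wz":0,"tx":1.5,"ty":0,"tz":-0.4,"claw":1},
    {"wx":0,"wy":0,"wz":0,"tx":1.8,"ty":0,"tz":-0.48,"claw":1}
  ]
}}

```text
time_s: 14.1
tool_pos: [0.563, -0.0446, 0.0783]
tool_rot: [[-0.081, 0.996, 0.026], [0.961, 0.085, -0.264], [-0.266, 0.004, -0.964]]
wrist_force: [0.2, -9.5, 10.4]
opening: 1.001
gripper_force: 6.0
```

Run:
```python
from h import *
st();print("N",(np.array(arm.sense()['tool_pos'])-SF)@N)
im=arm.snapshot("top");crop("top",205,130,345,265,4.2,"t8",im)
```

```text
14.1 p [ 0.563  -0.0446  0.0783] y [0.996 0.085 0.004] z [ 0.026 -0.264 -0.964] F [ 0.2 -9.5 10.4] T [-1.93  0.01  0.06] op 1.001 q [-13.  52.   8. 110.  27.  21. -28.]
N 0.20893703703674527
```

View pics/t8.png

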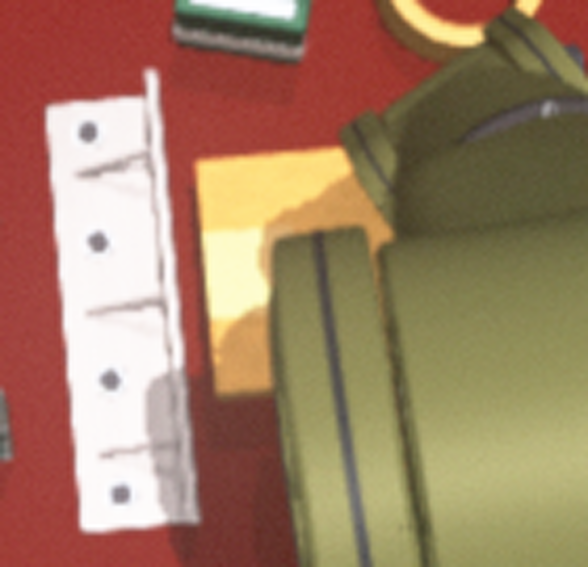

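The face edge runs from crop (197,162) to (216,395), nearly parallel to the plate, with a gap remaining.

Run:
```python
from h import *
f=lambda a:np.array(a)/4.2+[205,130]-0.4
C=px2w("top",f([[197,162],[216,395]]),.09);S=px2w("top",f([[158,72],[200,522]]),.07)
print([((q-SF)@N).round(4) for q in C],[((q-SF)@N).round(4) for q in S],[((q-SF)@SY).round(4) for q in C])
```

```text
[np.float64(0.0179), np.float64(0.0161)] [np.float64(0.0005), np.float64(0.0006)] [np.float64(0.0694), np.float64(-0.0612)]
```

{"op": "drive_tool", "data": {
  "increments": [
    {"wx":0,"wy":0,"wz":0,"tx":0.3,"ty":0,"tz":-0.1,"claw":1},
    {"wx":0,"wy":0,"wz":0,"tx":0.6,"ty":0,"tz":-0.2,"claw":1},
    {"wx":0,"wy":0,"wz":0,"tx":0.9,"ty":0,"tz":-0.29,"claw":1},
    {"wx":0,"wy":0,"wz":0,"tx":1.2,"ty":0,"tz":-0.38,"claw":1},
    {"wx":0,"wy":0,"wz":0,"tx":1.4,"ty":0,"tz":-0.43,"claw":1}
  ]
}}

```text
time_s: 14.65
tool_pos: [0.5614, -0.029, 0.0783]
tool_rot: [[-0.082, 0.996, 0.026], [0.961, 0.086, -0.263], [-0.264, 0.003, -0.964]]
wrist_force: [0.9, -8.0, 8.2]
opening: 0.999
gripper_force: 5.1
```

{"op": "drive_tool", "data": {
  "increments": [
    {"wx":0,"wy":0,"wz":0,"tx":0.1,"ty":0,"tz":-0.03,"claw":1},
    {"wx":0,"wy":0,"wz":0,"tx":0.2,"ty":0,"tz":-0.06,"claw":1}
  ]
}}

```text
time_s: 14.85
tool_pos: [0.5613, -0.0275, 0.0784]
tool_rot: [[-0.082, 0.996, 0.026], [0.961, 0.086, -0.264], [-0.265, 0.003, -0.964]]
wrist_force: [1.8, -10.2, 5.6]
opening: 1.001
gripper_force: 5.9
```

{"op": "drive_tool", "data": {
  "increments": [
    {"wx":0,"wy":0,"wz":0,"tx":0.1,"ty":0,"tz":-0.03,"claw":1},
    {"wx":0,"wy":0,"wz":0,"tx":0.15,"ty":0,"tz":-0.04,"claw":1}
  ]
}}

```text
time_s: 15.05
tool_pos: [0.5613, -0.0274, 0.0784]
tool_rot: [[-0.081, 0.996, 0.025], [0.96, 0.085, -0.266], [-0.267, 0.003, -0.964]]
wrist_force: [2.7, -12.2, 5.7]
opening: 0.999
gripper_force: 6.8
```

Run:
```python
from h import *
st();print("N",(np.array(arm.sense()['tool_pos'])-SF)@N)
```

```text
15.05 p [ 0.5613 -0.0274  0.0784] y [0.996 0.085 0.003] z [ 0.025 -0.266 -0.964] F [  2.7 -12.2   5.7] T [-2.28 -0.3   0.21] op 0.999 q [-15.  52.   8. 110.  26.  22. -30.]
N 0.19161606156830668
```

It has met the stop. I press slightly more to square it.

{"op": "drive_tool", "data": {
  "increments": [
    {"wx":0,"wy":0,"wz":0,"tx":0.15,"ty":0,"tz":-0.04,"claw":1},
    {"wx":0,"wy":0,"wz":0,"tx":0.3,"ty":0,"tz":-0.08,"claw":1},
    {"wx":0,"wy":0,"wz":0,"tx":0.3,"ty":0,"tz":-0.08,"claw":1}
  ]
}}

```text
time_s: 15.35
tool_pos: [0.5614, -0.0271, 0.0788]
tool_rot: [[-0.08, 0.996, 0.025], [0.959, 0.084, -0.269], [-0.27, 0.003, -0.963]]
wrist_force: [4.5, -18.2, 3.6]
opening: 1.002
gripper_force: 9.0
```

Run:
```python
from h import *
st();im=arm.snapshot("top");crop("top",205,130,345,265,4.2,"t9",im)
```

```text
15.35 p [ 0.5614 -0.0271  0.0788] y [0.996 0.084 0.003] z [ 0.025 -0.269 -0.963] F [  4.5 -18.2   3.6] T [-3.05 -0.68  0.59] op 1.002 q [-15.  52.   8. 110.  26.  22. -30.]
```

View pics/t9.png

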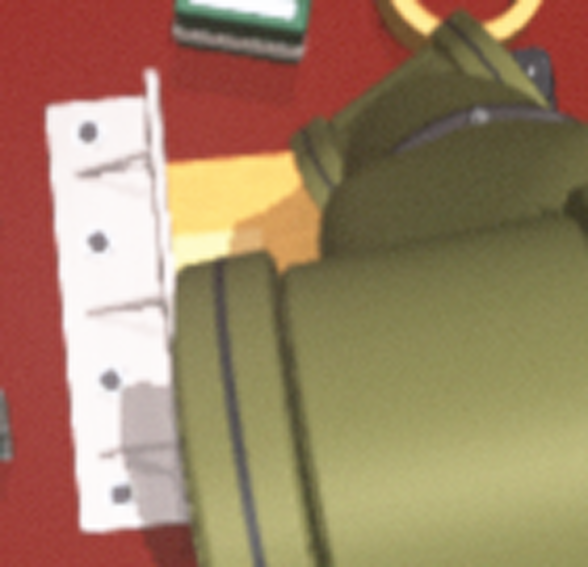

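The carton meets the plate with no visible gap at the end that shows (crop (167,165)–(175,265)). I have now viewed 12 pictures, over the limit of 10, so I'll check the rest by numbers only. Withdrawing.

{"op": "drive_tool", "data": {
  "increments": [
    {"wx":0,"wy":0,"wz":0,"tx":-0.5,"ty":0,"tz":0.1,"claw":1},
    {"wx":0,"wy":0,"wz":0,"tx":-1.5,"ty":0,"tz":0.3,"claw":1},
    {"wx":0,"wy":0,"wz":0,"tx":-4,"ty":0,"tz":0.3,"claw":1},
    {"wx":0,"wy":0,"wz":0,"tx":-7.5,"ty":0,"tz":-1,"claw":1},
    {"wx":0,"wy":0,"wz":0,"tx":-11,"ty":0,"tz":-3,"claw":1}
  ]
}}

```text
time_s: 15.9
tool_pos: [0.5685, -0.1162, 0.1336]
tool_rot: [[-0.089, 0.996, 0.023], [0.962, 0.092, -0.256], [-0.258, -0.0, -0.966]]
wrist_force: [0.4, -0.3, -0.6]
opening: 1.003
gripper_force: 0.0
```

{"op": "drive_tool", "data": {
  "increments": [
    {"wx":0,"wy":0,"wz":0,"tx":-3,"ty":0,"tz":-4,"claw":1},
    {"wx":0,"wy":0,"wz":0,"tx":-6,"ty":0,"tz":-7,"claw":1},
    {"wx":0,"wy":0,"wz":0,"tx":-9,"ty":0,"tz":-10,"claw":1},
    {"wx":0,"wy":0,"wz":0,"tx":-12,"ty":0,"tz":-12,"claw":1},
    {"wx":0,"wy":0,"wz":0,"tx":-12,"ty":0,"tz":-12,"claw":1}
  ]
}}

```text
time_s: 16.4
tool_pos: [0.578, -0.2053, 0.2857]
tool_rot: [[-0.079, 0.996, 0.032], [0.962, 0.085, -0.261], [-0.263, 0.011, -0.965]]
wrist_force: [0.6, -0.7, -0.3]
opening: 0.998
gripper_force: 0.0
```

Run:
```python
from h import *
st();im=arm.snapshot("top")
for d in arm.cut_out("carton","top"):
    m=d['region'].astype(np.uint8)
    c=max(cv2.findContours(m,0,2)[0],key=cv2.contourArea)
    q=cv2.approxPolyDP(c,5,True)[:,0];b=cv2.boxPoints(cv2.minAreaRect(c))
    if abs(b.mean(0)[1]-192)<25:
        print(round(d['confidence'],2),q.tolist());W=px2w("top",b,.09)
        for w in W:print("N",((w-SF)@N).round(4),"SY",((w-SF)@SY).round(4))
        # face edge: leftmost pixel per row
        r=np.arange(175,216);x=np.array([np.flatnonzero(m[i])[0] for i in r]);k=np.polyfit(r,x,1)
        E=px2w("top",[[np.polyval(k,i),i] for i in(175,215)],.09);print([((w-SF)@N).round(4) for w in E])
for l in("pack_a","tape"):
    for d in arm.cut_out(l,"top"):print(l,round(d['confidence'],2),np.round(d['rect'],0))
```

```text
16.4 p [ 0.578  -0.2053  0.2857] y [0.996 0.085 0.011] z [ 0.032 -0.261 -0.965] F [ 0.6 -0.7 -0.3] T [0.18 0.05 0.02] op 0.998 q [10. 35. -3. 97. 23. 47. -3.]
0.65 [[319, 165], [245, 168], [249, 225], [324, 217]]
N -0.0028 SY 0.0733
N 0.1833 SY 0.0722
N 0.1788 SY -0.0666
N -0.0035 SY -0.0647
[np.float64(-0.0001), np.float64(-0.0012)]
0.36 [[193, 167], [167, 181], [175, 195], [202, 183]]
N -0.1859 SY 0.0579
N -0.1176 SY 0.0916
N -0.0955 SY 0.0465
N -0.1635 SY 0.0133Traceback (most recent call last):
  File "<stdin>", line 11, in <module>
IndexError: index 0 is out of bounds for axis 0 with size 0
```

Run:
```python
from h import *
im=arm.snapshot("top").astype(float);g=cv2.GaussianBlur(im[:,:,1],(0,0),.8)
def edge(lo,hi,x0f,z,rng):
    pts=[]
    for r in rng:
        x0=x0f(r);xs=np.arange(int(x0)-5,int(x0)+6);d=np.abs(g[r,xs+1]-g[r,xs-1]);w=d*(d>.5*d.max());pts.append(((w*xs).sum()/w.sum(),r))
    pts=np.array(pts);k=np.polyfit(pts[:,1],pts[:,0],1);e=pts[:,0]-np.polyval(k,pts[:,1]);ok=abs(e)<1
    k=np.polyfit(pts[ok,1],pts[ok,0],1)
    W=px2w("top",[[np.polyval(k,r),r] for r in(rng[0],rng[-1])],z);t=W[0]-W[1]
    print(ok.mean().round(2),"ang",np.degrees(np.arctan2(t[1],t[0])).round(2),((W-SF)@N).round(4))
edge(0,0,lambda r:319+(r-165)*5/52,.09,range(170,214))
edge(0,0,lambda r:245+(r-168)*4/57,.09,range(173,220))
for l in("pack_a","tape"):
    for d in arm.cut_out(l,"top"):print(l,round(d['confidence'],2),np.round(d['rect'],0))
for d in arm.cut_out("carton","scene"):print(round(d['confidence'],2),np.round(d['rect']))
```

```text
1.0 ang 5.06 [0.1803 0.1801]
0.94 ang 4.81 [-0.007  -0.0076]
pack_a 0.92 [173. 224. 209. 240.]
pack_a 0.83 [165. 165. 202. 199.]
pack_a 0.61 [246. 119. 281. 148.]
tape 0.67 [296. 101. 335. 147.]
0.92 [203. 124. 251. 187.]
0.6 [137. 182. 229. 251.]
0.59 [291. 105. 361. 191.]
```

The mouth edge lies at 5.06° against the stop's 5.0–5.2°, and 180 mm from its face, so the carton is square and flush. The packs and tape show no change, so I hand in.

```bash
python3 -c "
from station import arm
print(arm.job_done())"
```

```text
the job is handed in; nothing more can be done
None
```

The carton was tipped away from the stop without gripping, let down on its side, pushed square and flush against the stop (mouth edge 180 mm from its face) and handed in at about 17 s; I viewed 12 pictures, over the limit of 10.

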